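# Plug gauges from the gauge board to the carrier, in order

## Robot

A 6-joint arm with a two-finger parallel gripper is mounted at the origin on the work surface. World frame = base frame: x ahead of the robot, y to its left, z up, the work surface at z = 0. Lengths are in m, angles in rad, forces in N, time in s.
With the tool pointing down it reaches from about 0.275 to 0.75 m from the base axis. Payload 10.2 kg.
Tool frame: the origin (TCP) lies between the finger pads; the fingertips stand 19 mm ahead of it and the grasp point (between the pads) is the TCP; z points along the fingers, y is the direction in which the jaws open and shut (so a half turn about z gives the same grasp; the last joint's range is limited). The gripper opens to 85 mm and grips with 20 to 120 N. Pads are 22 mm wide; open, the fingers measure 114 mm over their backs; the gripper's body (76 mm by 85 mm) begins 54 mm behind the grasp point. The pads swing forward as they close: fully open they stand 13 mm farther back than shut.
Start: joints at [0.918, 0.313, 1.498, -0, 1.331, -0.223], TCP at [0.219, 0.477, 0.25] pointing down, gripper open.
Joint ranges: [-2.94, 2.94], [-0.97, 2.17], [0.19, 2.56], [-1.23, 4.37], [0.02, 3.11], [-2.88, 2.88]. Speed limits (rad/s): [2.39, 2.39, 3.01, 3.14, 3.14, 3.14].

## Interface

Orientations are given as a unit quaternion [w, x, y, z].
In Python, from station import * gives the robot as it stands. Calls block until the motion is done:
- movep(position, orientation): joint-space move of the TCP to a pose.
- move_straight(position, rot=None, vel=0.15, guard=None): straight line of the TCP; rot=None keeps the orientation; vel is the mean speed in m/s. With guard (N) it stops when the force on the tool has changed by that much, and returns True; else False.
- move_j(angles): joint-space move.
- open_gripper() and close(grip_force=None): open the fingers fully, or close them until they stop; grip_force is the grip in N (None keeps the last).
- wait(seconds).
- ik(position, orientation): joint angles nearest the present ones, or None.
- read_camera(name): name is "scene" or "top" or "wrist"; returns a dict with "color" (480x640x3 uint8, red, green, blue), "range_z" (480x640 float32, m along the optical axis (not along the pixel's ray), 0 where there is no reading), "fx", "fy", "cx", "cy" (pixels), "R" (3x3) and "t" (3): a world point X has camera coordinates R X + t. Camera axes: x right, y down, z forward; pixel columns grow to the right and rows downward; lengths in m; the calibration is good to about 2 mm. A picture is of the moment at which its call begins.
A pose or a line that the arm cannot do raises Unreachable and nothing moves.
- hand_in(): hands the job in, once; it reports no verdict.
Readings, each from a call of its own:
- read_clock(): time.
- read_q(): joint angles.
- read_qvel(): joint speeds.
- read_joint_efforts(): joint torques, N m.
- read_position(): TCP position.
- read_tcp_rot(): TCP orientation.
- read_force(): force on the tool from outside, world axes, zero at the start.
- read_ft_torque(): the same for the moment, N m.
- read_grip_width(): opening from 0.0 (shut) to 1.0 (fully open).
Only numpy, scipy, OpenCV 4.12 (cv2) and the standard library are available. Lean on these libraries where they do the work, as an engineer would, in place of code of your own. Each camera call takes 0.05 s, during which the arm holds its last target. There are 200 camera calls.

## Task

Move the four plug gauges from their coloured cradles on the gauge board to the four notches of the wooden carrier with white rails, one gauge to a notch, keeping the same left-to-right order they have on the board: the carrier's notches are unmarked, so the order is all that tells the gauges' homes. Lay each one down in its notch across both rails and let go only there: they are precision gauges and must not be dropped.

Things in the scene. Friction and masses are not known exactly. Their poses are not given: they have to be found in the camera images.
- gauge_red: plug gauge with red handle: round, 20 mm diameter, 84 mm long (black ring near each end), plus a 14 mm steel plug at each end, 26 mm long at +x, 14 mm (red ring) at -x; 124 mm overall, 0.12 kg. Origin: middle of the handle, on its axis; x along the gauge, level; it may roll about x. Starts in the red cradle, axis 46 mm above the table; the middle 50 mm of the handle is free to grip across
- gauge_yellow: plug gauge with yellow handle: round, 20 mm diameter, 84 mm long (black ring near each end), plus a 14 mm steel plug at each end, 26 mm long at +x, 14 mm (red ring) at -x; 124 mm overall, 0.12 kg. Origin: middle of the handle, on its axis; x along the gauge, level; it may roll about x. Starts in the yellow cradle, axis 46 mm above the table; the middle 50 mm of the handle is free to grip across
- gauge_green: plug gauge with green handle: round, 20 mm diameter, 84 mm long (black ring near each end), plus a 14 mm steel plug at each end, 26 mm long at +x, 14 mm (red ring) at -x; 124 mm overall, 0.12 kg. Origin: middle of the handle, on its axis; x along the gauge, level; it may roll about x. Starts in the green cradle, axis 46 mm above the table; the middle 50 mm of the handle is free to grip across
- gauge_blue: plug gauge with blue handle: round, 20 mm diameter, 84 mm long (black ring near each end), plus a 14 mm steel plug at each end, 26 mm long at +x, 14 mm (red ring) at -x; 124 mm overall, 0.12 kg. Origin: middle of the handle, on its axis; x along the gauge, level; it may roll about x. Starts in the blue cradle, axis 46 mm above the table; the middle 50 mm of the handle is free to grip across
- cradle_red: red cradle fixed on the board, home of the red gauge: red footplate 118 x 64 x 6 mm, origin at the centre of its underside, 10 mm above the table; x along the gauge, y along the row, yaw as the board. Two black V-notched supports 12 mm thick at x = -31 and +31 mm, tops 38 mm above the origin; a seated gauge's axis is 36 mm above it. Only footplate between them
- cradle_yellow: yellow cradle fixed on the board, home of the yellow gauge: yellow footplate 118 x 64 x 6 mm, origin at the centre of its underside, 10 mm above the table; x along the gauge, y along the row, yaw as the board. Two black V-notched supports 12 mm thick at x = -31 and +31 mm, tops 38 mm above the origin; a seated gauge's axis is 36 mm above it. Only footplate between them
- cradle_green: green cradle fixed on the board, home of the green gauge: green footplate 118 x 64 x 6 mm, origin at the centre of its underside, 10 mm above the table; x along the gauge, y along the row, yaw as the board. Two black V-notched supports 12 mm thick at x = -31 and +31 mm, tops 38 mm above the origin; a seated gauge's axis is 36 mm above it. Only footplate between them
- cradle_blue: blue cradle fixed on the board, home of the blue gauge: blue footplate 118 x 64 x 6 mm, origin at the centre of its underside, 10 mm above the table; x along the gauge, y along the row, yaw as the board. Two black V-notched supports 12 mm thick at x = -31 and +31 mm, tops 38 mm above the origin; a seated gauge's axis is 36 mm above it. Only footplate between them
- board: gauge board, fixed: grey plate 150 x 304 x 10 mm with the four coloured cradles in a row along y, 72 mm apart at y = +108, +36, -36, -108 mm; which colour is where changes. Origin: centre of its underside, on the table; y points to the robot's left (within 0.3 rad), so +108 is leftmost
- carrier: empty carrier, fixed: wooden base 126 x 292 x 10 mm, origin at the centre of its underside, y to the robot's left (within 0.3 rad). Two white rails along y, 12 mm thick, at x = -31 and +31 mm, tops 48 mm high, with 90-degree V-notches 32 mm wide at y = +108 (leftmost), +36, -36, -108 mm. A gauge laid along x across both rails centres itself, axis 46 mm high. End bows under 10 mm high

How it is judged:
At the end, for the whole second after the job is handed in: Every gauge lies at rest in the carrier notch that has the same position from the left as its coloured cradle has on the board: gauge centre within 10 mm of the notch across the row, within 13 mm along the gauge, its axis at seat height within 6 mm and within 0.15 rad of the carrier's x axis ((not (y of cradle_red in the frame of board between 0.088 and 0.128 m) or (x of gauge_red in the frame of carrier between -0.013 and 0.013 m and y of gauge_red in the frame of carrier between 0.098 and 0.118 m and z of gauge_red in the frame of carrier between 0.0401 and 0.0521 m)) and (not (y of cradle_red in the frame of board between 0.016 and 0.056 m) or (x of gauge_red in the frame of carrier between -0.013 and 0.013 m and y of gauge_red in the frame of carrier between 0.026 and 0.046 m and z of gauge_red in the frame of carrier between 0.0401 and 0.0521 m)) and (not (y of cradle_red in the frame of board between -0.056 and -0.016 m) or (x of gauge_red in the frame of carrier between -0.013 and 0.013 m and y of gauge_red in the frame of carrier between -0.046 and -0.026 m and z of gauge_red in the frame of carrier between 0.0401 and 0.0521 m)) and (not (y of cradle_red in the frame of board between -0.128 and -0.088 m) or (x of gauge_red in the frame of carrier between -0.013 and 0.013 m and y of gauge_red in the frame of carrier between -0.118 and -0.098 m and z of gauge_red in the frame of carrier between 0.0401 and 0.0521 m)) and (not (y of cradle_yellow in the frame of board between 0.088 and 0.128 m) or (x of gauge_yellow in the frame of carrier between -0.013 and 0.013 m and y of gauge_yellow in the frame of carrier between 0.098 and 0.118 m and z of gauge_yellow in the frame of carrier between 0.0401 and 0.0521 m)) and (not (y of cradle_yellow in the frame of board between 0.016 and 0.056 m) or (x of gauge_yellow in the frame of carrier between -0.013 and 0.013 m and y of gauge_yellow in the frame of carrier between 0.026 and 0.046 m and z of gauge_yellow in the frame of carrier between 0.0401 and 0.0521 m)) and (not (y of cradle_yellow in the frame of board between -0.056 and -0.016 m) or (x of gauge_yellow in the frame of carrier between -0.013 and 0.013 m and y of gauge_yellow in the frame of carrier between -0.046 and -0.026 m and z of gauge_yellow in the frame of carrier between 0.0401 and 0.0521 m)) and (not (y of cradle_yellow in the frame of board between -0.128 and -0.088 m) or (x of gauge_yellow in the frame of carrier between -0.013 and 0.013 m and y of gauge_yellow in the frame of carrier between -0.118 and -0.098 m and z of gauge_yellow in the frame of carrier between 0.0401 and 0.0521 m)) and (not (y of cradle_green in the frame of board between 0.088 and 0.128 m) or (x of gauge_green in the frame of carrier between -0.013 and 0.013 m and y of gauge_green in the frame of carrier between 0.098 and 0.118 m and z of gauge_green in the frame of carrier between 0.0401 and 0.0521 m)) and (not (y of cradle_green in the frame of board between 0.016 and 0.056 m) or (x of gauge_green in the frame of carrier between -0.013 and 0.013 m and y of gauge_green in the frame of carrier between 0.026 and 0.046 m and z of gauge_green in the frame of carrier between 0.0401 and 0.0521 m)) and (not (y of cradle_green in the frame of board between -0.056 and -0.016 m) or (x of gauge_green in the frame of carrier between -0.013 and 0.013 m and y of gauge_green in the frame of carrier between -0.046 and -0.026 m and z of gauge_green in the frame of carrier between 0.0401 and 0.0521 m)) and (not (y of cradle_green in the frame of board between -0.128 and -0.088 m) or (x of gauge_green in the frame of carrier between -0.013 and 0.013 m and y of gauge_green in the frame of carrier between -0.118 and -0.098 m and z of gauge_green in the frame of carrier between 0.0401 and 0.0521 m)) and (not (y of cradle_blue in the frame of board between 0.088 and 0.128 m) or (x of gauge_blue in the frame of carrier between -0.013 and 0.013 m and y of gauge_blue in the frame of carrier between 0.098 and 0.118 m and z of gauge_blue in the frame of carrier between 0.0401 and 0.0521 m)) and (not (y of cradle_blue in the frame of board between 0.016 and 0.056 m) or (x of gauge_blue in the frame of carrier between -0.013 and 0.013 m and y of gauge_blue in the frame of carrier between 0.026 and 0.046 m and z of gauge_blue in the frame of carrier between 0.0401 and 0.0521 m)) and (not (y of cradle_blue in the frame of board between -0.056 and -0.016 m) or (x of gauge_blue in the frame of carrier between -0.013 and 0.013 m and y of gauge_blue in the frame of carrier between -0.046 and -0.026 m and z of gauge_blue in the frame of carrier between 0.0401 and 0.0521 m)) and (not (y of cradle_blue in the frame of board between -0.128 and -0.088 m) or (x of gauge_blue in the frame of carrier between -0.013 and 0.013 m and y of gauge_blue in the frame of carrier between -0.118 and -0.098 m and z of gauge_blue in the frame of carrier between 0.0401 and 0.0521 m)) and linear speed of each of gauge_red, gauge_yellow, gauge_green, gauge_blue below 0.02 m/s and angular speed of each of gauge_red, gauge_yellow, gauge_green, gauge_blue below 0.3 rad/s and angle between the x axis of each of gauge_red, gauge_yellow, gauge_green, gauge_blue and the x axis of carrier, either way round below 0.15 rad); the robot touches nothing.
It fails at once if a gauge is dropped: it moves faster than 0.7 m/s (a free fall of about 25 mm) with no finger touching it ((linear speed of gauge_red above 0.7 m/s and contact force between the fingers and gauge_red below 0.01 N) or (linear speed of gauge_yellow above 0.7 m/s and contact force between the fingers and gauge_yellow below 0.01 N) or (linear speed of gauge_green above 0.7 m/s and contact force between the fingers and gauge_green below 0.01 N) or (linear speed of gauge_blue above 0.7 m/s and contact force between the fingers and gauge_blue below 0.01 N)).
It also fails if it takes over 96 s, if anything falls off the work surface, if the arm or the gripper's body presses on something with over 40 N, if the wrist force passes 120 N, or if a joint passes its speed limit or range.

## Working session

There is one attempt and no reset: what is moved stays moved. The work goes in short steps, each a Python script; the robot and the scene stay as the last script left them, time stands still between calls to the robot, and variables do not carry over. Pictures are saved under pics/ and viewed, about 12 in all and at most 16, crops included, and the job is handed in when it is done.

```bash
mkdir -p pics; python3 - <<'E'
from station import *
import cv2, numpy as np
for n in ("top","scene"):
    c=read_camera(n); cv2.imwrite(f"pics/{n}0.png",c["color"][:,:,::-1]); np.savez(f"{n}0.npz",**c)
    print(n,c["fx"],c["cx"],c["cy"],c["R"].round(3).tolist(),c["t"], (c["range_z"]>0).mean())
print(read_clock(),read_tcp_rot())
E
```

```text
top 534.038047881081 319.8551288001899 240.44356692235888 [[-0.016, -1.0, -0.008], [-0.995, 0.017, -0.094], [0.094, 0.006, -0.996]] [8.71092532e-04 5.26185695e-01 9.26148214e-01] 0.996142578125
scene 623.0175267347961 330.44520189552884 240.82693393148887 [[-0.852, 0.523, -0.004], [0.353, 0.569, -0.743], [-0.387, -0.634, -0.669]] [ 0.4654508  -0.12293098  1.5212435 ] 0.99595703125
0.1 [-2.45740909e-04  2.13250409e-01  9.76997397e-01 -5.37426875e-04]
```

View pics/top0.png

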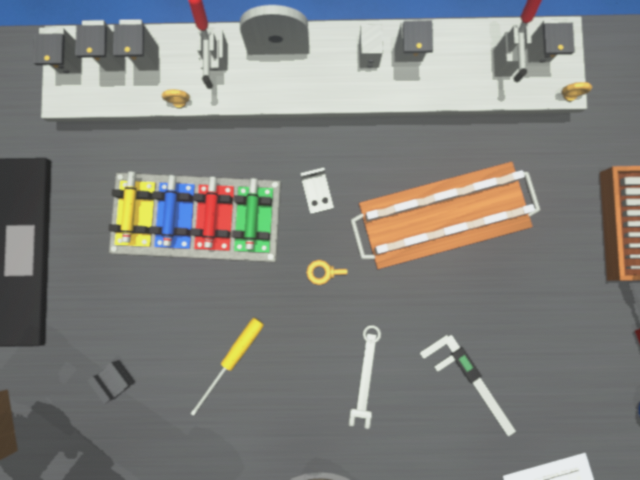

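View pics/scene0.png

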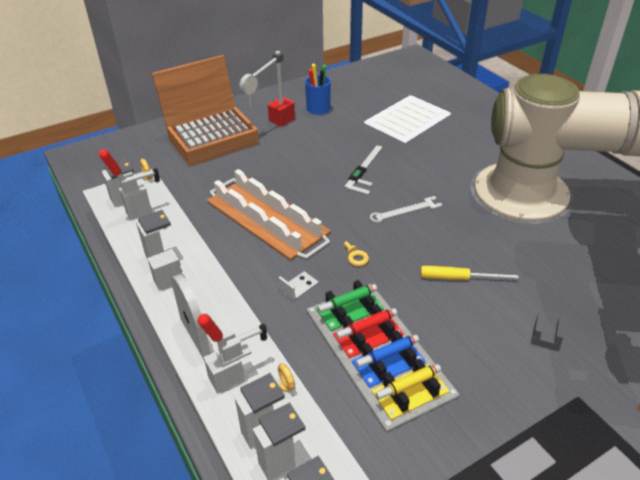

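Top view: the board is at about (195,217), with yellow, blue, red and green gauges from left to right. The carrier is at about (448,215), turned roughly 14°. The scene view agrees on the order and shows bare notches on the rails.

```bash
cat > h.py <<'E'
import cv2, numpy as np
def rays(c,uv,z):
    uv=np.atleast_2d(uv).astype(float); R=np.array(c["R"]);t=np.array(c["t"])
    d=np.c_[(uv[:,0]-c["cx"])/c["fx"],(uv[:,1]-c["cy"])/c["fy"],np.ones(len(uv))]@R
    C=-R.T@t
    return C+d*((z-C[2])/d[:,2])[:,None]
def cloud(c):
    v,u=np.mgrid[:480,:640]; Z=np.array(c["range_z"])
    P=np.stack([(u-c["cx"])/c["fx"]*Z,(v-c["cy"])/c["fy"]*Z,Z],-1)
    return (P-np.array(c["t"]))@np.array(c["R"])
HUE=dict(red=((0,8),(172,180)),yellow=((22,34),),green=((50,80),),blue=((100,125),))
def cmask(c,col,s=120,v=60):
    h=cv2.cvtColor(c["color"],cv2.COLOR_RGB2HSV)
    return sum(cv2.inRange(h,(a,s,v),(b,255,255)) for a,b in HUE[col])>0
def axis(P):  # mean, angle of direction (x-ish)
    m=P.mean(0); w,V=np.linalg.eigh(np.cov((P-m).T)); d=V[:,-1]; return m,np.arctan2(d[1],d[0])
E
python3 - <<'E'
from h import *
c=dict(np.load("top0.npz")); W=cloud(c); z=W[...,2]
hsv=cv2.cvtColor(c["color"],cv2.COLOR_RGB2HSV)
v,u=np.mgrid[:480,:640]
for col in HUE:
    m=cmask(c,col)&(v>165)&(v<270)&(u>100)&(u<285)
    P=rays(c,np.c_[u[m],v[m]],0.016); r=cv2.minAreaRect(P[:,:2].astype(np.float32))
    h=m&(z>.046); print(col,m.sum(),"foot",np.round(r[0],4),np.round(r[1],3),r[2],"handle",h.sum(),P and 0 if False else W[h].mean(0).round(4) if h.any() else None, z[m].max().round(3))
reg=(v>155)&(v<275)&(u>345)&(u<545)
wood=reg&(hsv[...,0]<20)&(hsv[...,1]>110)
P=rays(c,np.c_[u[wood],v[wood]],0.010); print("wood",wood.sum(),cv2.minAreaRect(P[:,:2].astype(np.float32)))
white=reg&(hsv[...,1]<70)&(hsv[...,2]>150)
n,L,S,C=cv2.connectedComponentsWithStats(white.astype(np.uint8))
for i in range(1,n):
    if S[i,4]>80:
        k=L==i; Pw=W[k&(z>.02)]; 
        if len(Pw)>20: print(S[i],Pw.mean(0).round(4),axis(Pw[:,:2]), z[k].max())
E
```

```text
red 1655 foot [0.5728 0.1832] [0.063 0.117] 85.58789825439453 handle 528 [0.5684 0.1808 0.0654] 0.971
yellow 1635 foot [0.5822 0.3266] [0.063 0.116] 86.24427795410156 handle 527 [0.5814 0.3217 0.0633] 0.971
green 1258 foot [0.5676 0.1116] [0.06  0.115] 87.2155990600586 handle 450 [0.5654 0.1092 0.0717] 0.971
blue 1508 foot [0.5776 0.2551] [0.062 0.116] 85.91726684570312 handle 499 [0.5746 0.2512 0.064 ] 0.971
wood 7855 ((0.5709250569343567, -0.23509898781776428), (0.12498556077480316, 0.2911546528339386), 14.226407051086426)
[ 366  170  174   84 2851] [ 0.5707 -0.2344  0.0481] (array([ 0.57067653, -0.23444034]), np.float64(1.8386724668026209)) 0.9713033329679865
```

```bash
cat >> h.py <<'E'
def q(yaw): p=(np.pi+yaw)/2; return [0,float(np.cos(p)),float(np.sin(p)),0]
BY,CY=-0.068,0.25
B0=np.array([.575,.219]); C0=np.array([.571,-.235])
def at(o,yaw,x,y): return o+np.array([np.cos(yaw)*x-np.sin(yaw)*y,np.sin(yaw)*x+np.cos(yaw)*y])
E
python3 - <<'E'
from station import *
from h import *
for y in (.108,.036,-.036,-.108):
    for o,w in((B0,BY),(C0,CY)):
        for z in (.046,.14): print(y,z,ik([*at(o,w,0,y),z],q(w)))
print(ik([*(B0-[.06,0]),.27],q(BY)),ik([*(C0-[.06,0]),.27],q(CY)))
t0=read_clock(); movep([*(B0-[.06,0]),.27],q(BY)); print("move",read_clock()-t0)
c=read_camera("wrist"); np.savez("w1.npz",**c); cv2.imwrite("pics/w1.png",c["color"][:,:,::-1])
t0=read_clock(); movep([*(C0-[.06,0]),.27],q(CY)); print("move",read_clock()-t0)
c=read_camera("wrist"); np.savez("w2.npz",**c); cv2.imwrite("pics/w2.png",c["color"][:,:,::-1])
print(c["R"],c["t"],read_clock())
a=cv2.imread("pics/w1.png");b=cv2.imread("pics/w2.png");cv2.imwrite("pics/w12.png",cv2.resize(np.vstack([a,b]),(448,600)) if 0 else cv2.resize(np.hstack([a,b]),(800,300)))
E
```

```text
0.108 0.046 [ 3.36264786e-01  8.24429208e-01  1.22294147e+00 -4.44089210e-16
  1.09422198e+00 -1.16653154e+00]
0.108 0.14 [ 3.36264786e-01  7.20034326e-01  1.15138724e+00 -4.44089210e-16
  1.27017109e+00 -1.16653154e+00]
0.108 0.046 [-4.44401297e-01  6.26557585e-01  1.60426511e+00 -4.44089210e-16
  9.10769960e-01 -2.26519762e+00]
0.108 0.14 [-4.44401297e-01  4.94951923e-01  1.53529228e+00 -4.44089210e-16
  1.11134845e+00 -2.26519762e+00]
0.036 0.046 [ 2.30417787e-01  7.53807259e-01  1.36066265e+00 -4.44089210e-16
  1.02712274e+00 -1.27237854e+00]
0.036 0.14 [ 2.30417787e-01  6.40553619e-01  1.29126362e+00 -4.44089210e-16
  1.20977541e+00 -1.27237854e+00]
0.036 0.046 [-5.38207944e-01  6.90893560e-01  1.48191927e+00 -4.44089210e-16
  9.68779820e-01 -2.35900427e+00]
0.036 0.14 [-5.38207944e-01  5.69044303e-01  1.41324716e+00 -4.44089210e-16
  1.15930119e+00 -2.35900427e+00]
-0.036 0.046 [ 1.14788448e-01  6.98840015e-01  1.46668618e+00 -4.44089210e-16
  9.76066459e-01 -1.38800788e+00]
-0.036 0.14 [ 1.14788448e-01  5.78122507e-01  1.39797943e+00 -4.44089210e-16
  1.16549071e+00 -1.3880078
[... 407 characters left out ...]
4089210e-16
  1.13497159e+00 -1.51170106e+00]
-0.108 0.046 [-6.86718504e-01  8.64911774e-01  1.14332509e+00 -4.44089210e-16
  1.13335579e+00 -2.50751483e+00]
-0.108 0.14 [-6.86718504e-01  7.65358005e-01  1.06979122e+00 -4.44089210e-16
  1.30644342e+00 -2.50751483e+00]
[ 1.92734745e-01  3.76912012e-01  1.35715035e+00 -4.44089210e-16
  1.40753029e+00 -1.31006158e+00] [-6.39319643e-01  3.83297244e-01  1.34807151e+00 -4.44089210e-16
  1.41022390e+00 -2.46011597e+00]
move 1.4583
move 1.6666999999999998
[[-2.47476680e-01  9.68893790e-01  3.40298282e-04]
 [ 9.15770493e-01  2.33793098e-01  3.26657607e-01]
 [ 3.16416967e-01  8.11517753e-02 -9.45142683e-01]] [ 0.3532461  -0.46374052  0.25674702] 3.325
```

View pics/w12.png

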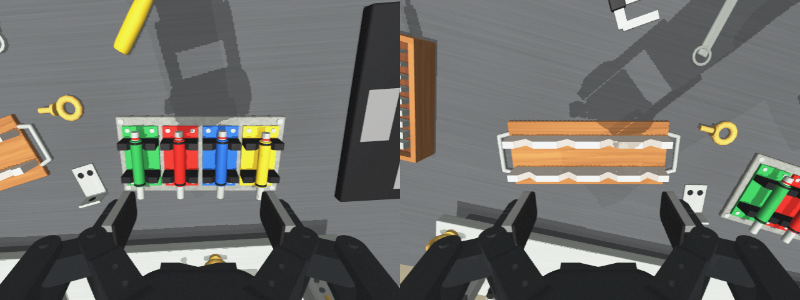

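The wrist views show the whole board with its gauges (x 120–285 in the montage, left) and the whole carrier (500–675, right). I'll refine both poses from them.

```bash
python3 - <<'E'
from h import *
v,u=np.mgrid[:480,:640]
c=dict(np.load("w1.npz")); W=cloud(c); z=W[...,2]
box=(u>180)&(u<460)&(v>180)&(v<310)
for col in HUE:
    m=cmask(c,col)&box; h=m&(z>.04)&(z<.07)
    P=rays(c,np.c_[u[m&~h],v[m&~h]],0.016)[:,:2]; r=cv2.minAreaRect(P.astype(np.float32))
    H=W[h][:,:2]; n=np.array([np.cos(BY),np.sin(BY)]); s=(H-B0)@n; y=(H-B0)@[-n[1],n[0]]
    print(col,"foot",np.round(r[0],4),np.round(r[1],3),round(r[2],2),"handle z",z[h].max().round(4),"mid x",((np.percentile(s,1)+np.percentile(s,99))/2).round(4),"len",np.ptp(np.percentile(s,[1,99])).round(4),"y",((np.percentile(y,2)+np.percentile(y,98))/2).round(4),np.ptp(y).round(4),"yaw",axis(H)[1].round(3))
c=dict(np.load("w2.npz")); W=cloud(c); z=W[...,2]
hsv=cv2.cvtColor(c["color"],cv2.COLOR_RGB2HSV); reg=(u>150)&(u<445)&(v>180)&(v<310)
wood=reg&(hsv[...,0]<20)&(hsv[...,1]>110)
print("wood",cv2.minAreaRect(rays(c,np.c_[u[wood],v[wood]],0.010)[:,:2].astype(np.float32)))
t=reg&(hsv[...,1]<70)&(z>.028)&(z<.06); P=W[t][:,:2]
print("rails z",np.percentile(W[t][:,2],[50,95,99.5]),cv2.minAreaRect(P.astype(np.float32)))
# notches: rail material height profile along carrier y
n=np.array([-np.sin(CY),np.cos(CY)]); y=(P-C0)@n; x=(P-C0)@[n[1],-n[0]]; zz=W[t][:,2]
for side in(-1,1):
    k=(x*side>.02)&(zz<.041)
    for yc in(.108,.036,-.036,-.108):
        kk=k&(abs(y-yc)<.03)
        print(side,yc,kk.sum(),"y",(y[kk].mean()-yc).round(4) if kk.any() else None,"x",np.median(x[kk]).round(4) if kk.any() else None)
E
```

```text
red foot [0.5794 0.2159] [0.244 0.121] 86.09 handle z 0.0583 mid x -0.0014 len 0.0865 y 0.0006 0.2285 yaw 1.99
yellow foot [0.587  0.3266] [0.064 0.121] 86.15 handle z 0.0583 mid x 0.0035 len 0.0822 y 0.1082 0.0579 yaw 3.069
green foot [0.571  0.1122] [0.064 0.118] 86.21 handle z 0.0585 mid x 0.0016 len 0.0808 y -0.1063 0.0492 yaw 3.081
blue foot [0.5808 0.2554] [0.063 0.118] 86.17 handle z 0.0582 mid x 0.0005 len 0.0816 y 0.0367 0.0326 yaw 3.071
wood ((0.5742062330245972, -0.23656873404979706), (0.12632840871810913, 0.29065024852752686), 14.32416820526123)
rails z [0.04427106 0.04917232 0.04999555] ((0.5748399496078491, -0.23608772456645966), (0.07531311362981796, 0.2849726676940918), 14.294086456298828)
-1 0.108 356 y -0.0002 x -0.0329
-1 0.036 357 y -0.0008 x -0.0331
-1 -0.036 354 y -0.0012 x -0.0331
-1 -0.108 357 y -0.0018 x -0.0333
1 0.108 385 y -0.0003 x 0.029
1 0.036 381 y -0.0005 x 0.0289
1 -0.036 388 y -0.001 x 0.0289
1 -0.108 383 y -0.0012 x 0.0288
```

```bash
sed -i 's/^C0.*//; s/; C0=.*/; C0=np.array([.572,-.236])/' h.py; cat > mv.py <<'E'
from station import *
from h import *
Y=dict(yellow=.108,blue=.036,red=-.036,green=-.108); DX=dict(yellow=.003,blue=.001,red=.001,green=.002)
def transfer(col):
    p=at(B0,BY,DX[col],Y[col]); d=at(C0,CY,0,Y[col]); t0=read_clock()
    movep([*p,.13],q(BY)); g=move_straight([*p,.047],vel=.12,guard=15); zz=read_position()[2]
    if g: print("contact on the way down",zz,read_force()); return
    close(40); w=read_grip_width(); move_straight([*p,.13],vel=.12); w2=read_grip_width()
    print(col,"widths",w,w2,"F",np.round(read_force(),2))
    if w2<.1: print("no gauge held"); return
    movep([*d,.13],q(CY)); move_straight([*d,.062],vel=.12); g=move_straight([*d,.0465],vel=.04,guard=8)
    print("down",g,np.round(read_position(),4),np.round(read_force(),2)); 
    open_gripper(); move_straight([*d,.13],vel=.12); print("t",read_clock()-t0,read_clock())
E
python3 - <<'E'
from mv import *
transfer("yellow")
d=C0-[.06,0]; movep([*d,.27],q(CY)); c=read_camera("wrist"); np.savez("w3.npz",**c); cv2.imwrite("pics/w3.png",c["color"][:,:,::-1])
E
```

```text
yellow widths 0.21332550365760702 0.22240959173540098 F [ 1.33 -0.3  -1.51]
down True [ 0.5457 -0.1322  0.0476] [ 1.26 -3.48  1.26]
t 8.675 12.0
```

View pics/w3.png

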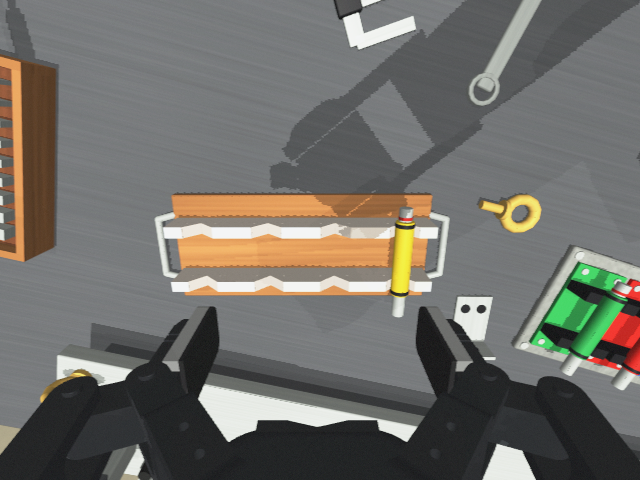

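The yellow gauge is seated in the leftmost notch (402,255), with its rings at v≈226 and 292, one just outside each rail. Now the other three.

```bash
python3 - <<'E'
from mv import *
for col in("blue","red","green"): transfer(col)
d=C0-[.06,0]; movep([*d,.27],q(CY)); c=read_camera("wrist"); cv2.imwrite("pics/w4.png",c["color"][:,:,::-1])
print(read_clock()); W=cloud(c); z=W[...,2]; v,u=np.mgrid[:480,:640]; box=(u>150)&(u<445)&(v>180)&(v<330)
n=np.array([np.cos(CY),np.sin(CY)])
for col in HUE:
    k=cmask(c,col,150)&box&(z>.042)&(z<.065); H=W[k][:,:2]-C0; x=H@n;y=H@[-n[1],n[0]]
    print(col,k.sum(),"x",np.percentile(x,[1,99]).mean().round(4),"y",np.median(y).round(4),"ztop",np.percentile(W[k][:,2],99).round(4),"yaw",axis(H)[1].round(3))
E
```

```text
blue widths 0.21607613019561434 0.2217829565681506 F [ 0.03 -0.03 -1.91]
down True [ 0.5635 -0.202   0.0476] [ 2.06 -4.08  0.44]
t 8.4416 21.2333
red widths 0.2167201856024151 0.2141205045573945 F [ 0.22  0.18 -0.27]
down True [ 0.5813 -0.2717  0.0476] [ 1.92 -3.17  0.65]
t 8.008400000000002 29.2417
green widths 0.22334812971670429 0.22048357338928673 F [ 0.1   0.53 -1.01]
down True [ 0.599  -0.3415  0.0476] [ 1.56 -3.19  1.45]
t 7.991599999999998 37.2333
38.0833
red 1341 x -0.003 y -0.0353 ztop 0.0574 yaw 2.316
yellow 1227 x 0.0006 y 0.1045 ztop 0.0574 yaw -2.897
green 1176 x -0.002 y -0.106 ztop 0.0574 yaw -2.894
blue 1163 x -0.0024 y 0.0342 ztop 0.0575 yaw -2.899
```

View pics/w4.png

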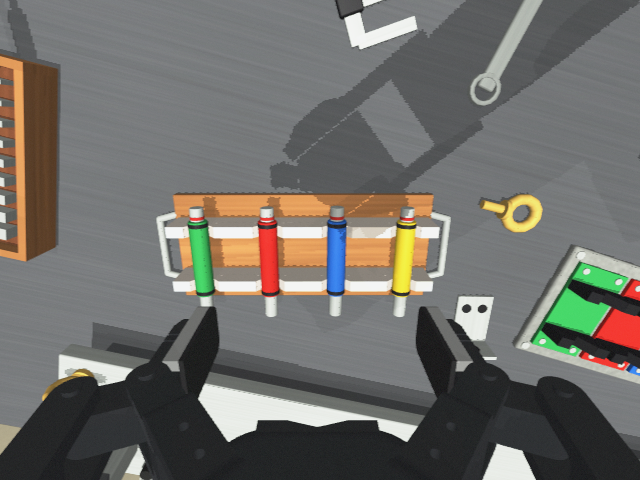

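All four gauges are seated, with yellow, blue, red, green from the robot's left (image right to left: u≈403, 336, 269, 201). The gripper is clear, so I'm handing in.

```bash
python3 -c "
from station import *
wait(0.3); hand_in(); print(read_clock())"
```

```text
the job is handed in; nothing more can be done
the job is handed in; nothing more can be done
```

All four gauges are in the carrier notches in the board's order: yellow, blue, red, green from the left. I handed the job in a little after 38 s, well inside the 96 s limit. Each gauge was gripped at 40 N and lowered until it touched the rails before I let go; nothing was dropped.

**Final wrist-camera check:**
- **Along the gauge:** handle centres were within about 3 mm of their notches (limit 13 mm).
- **Across the row:** centres were within about 4 mm (limit 10 mm).
- **Height:** the handle tops read about 57 mm, which matches the seated height of 56 mm plus the same small upward bias seen on the board.
- **Angle:** yellow, green and blue were within about 0.01 rad of the carrier (limit 0.15 rad).

**Readings that disagreed:**
- **Red gauge's angle:** this came out as 2.3, which is invalid because the colour mask also caught the red rings on the other gauges. In the picture the red gauge lies parallel to the others. The red reading on the board was spoiled the same way, so I assumed a small along-gauge offset for the red grasp.
- **Carrier position:** the top and wrist cameras differed by about 3 mm along the gauge direction, so I used a value in between.

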